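# Stack the test-kit cases on the strapping stand and hold the top one against the stop

### The arm

A 6-joint arm with a two-finger parallel gripper is mounted at the origin on the work surface. World frame = base frame: x ahead of the robot, y to its left, z up, the work surface at z = 0. Lengths are in m, angles in rad, forces in N, time in s.
With the tool pointing down it reaches from about 0.375 to 0.9 m from the base axis. Payload 3.1 kg.
Tool frame: the origin (TCP) lies between the finger pads; the fingertips stand 17 mm ahead of it and the grasp point (between the pads) lies 2 mm behind it; z points along the fingers, y is the line along which they close (so a half turn about z gives the same grasp; the last joint's range is limited). The gripper opens to 85 mm and grips with 20 to 120 N. Pads are 22 mm wide; open, the fingers measure 114 mm over their backs; the gripper's body (76 mm by 85 mm) begins 54 mm behind the grasp point. The pads swing forward as they close: fully open they stand 13 mm farther back than shut.
Start: joints at [-1.512, 0.527, 1.433, -0, 1.181, -0.178], TCP at [0.147, -0.608, 0.227] pointing down, gripper open.
Joint ranges: [-3.08, 3.08], [-0.75, 2.2], [0.22, 2.44], [-1.43, 4.57], [0, 2.65], [-2.85, 2.85]. Speed limits (rad/s): [2.79, 2.79, 3.14, 3.14, 3.14, 3.14].

### API

Orientations are given as a unit quaternion [x, y, z, w].
In Python, from station import sense, vision, order gives the robot as it stands.
- The arm moves only by the shell command python3 -m crank 'ROWS' [OPENING] [FORCE]. ROWS is JSON, a list of rows, each an object with "dp": the shift along the world's x, y, z in units of 30 mm (1.0 is 30 mm), a list of three; "angular": the turn, a rotation vector about the world's x, y, z in degrees, a list of three. In form: [{"dp": [dx, dy, dz], "angular": [ax, ay, az]}, ...]. A call has 1 to 20 rows; each row shifts and turns the commanded pose from where the row before left it; what a row does not reach is not made up. A row lasts 1/10 s, in which the tool goes at most 50 mm and 8.59 degrees, less where a joint would pass 70% of its speed; a pose out of reach is approached as far as the arm can. A call is refused whole if a number of a shift passes 1 or a number of a turn 8.59, either way. A call with a gripper value outside its range is refused whole. OPENING is the closure, from 0 (fully open) to 1 (shut), set as the call begins (- or left out, the last holds). The fingers move at their own pace and stop on an object; FORCE is the grip in N (left out, the last holds). Time passes only in rows, so rows that do not move let the fingers close. It gives the time, the measured TCP pose, the force, the opening and the grip force at its end, in the units of the state.
- sense(): the state, without advancing time (a new reading comes with each control period).
- vision.snapshot(name): name is "scene" or "top" or "wrist"; returns a dict with "image" (400x640x3 uint8, blue, green, red), "range_z" (400x640 float32, m along the optical axis (not along the pixel's ray), 0 where there is no reading), "mtx" (3x3 intrinsics, pixels), "pose" (4x4, takes a point from camera to world coordinates); the wrist camera has in their place "mount" (4x4, takes a point from camera to tool coordinates, whose origin is the TCP and whose axes are the flange's). Camera axes: x right, y down, z forward; pixel columns grow to the right and rows downward; lengths in m; the calibration is good to about 2 mm. A picture is of the moment at which its call begins: read the wrist's pose just before it.
- order.sign_off(): hands the job in; it is judged then, once.
The state is a dict: "t": time; "q": joint angles; "qd": joint speeds; "tau": joint torques, N m; "tcp_pos": TCP position; "tool_rot": TCP orientation; "force": force on the tool from outside, world axes, zero at the start; "ft_torque": the same for the moment, N m; "finger_gap": opening from 0.0 (shut) to 1.0 (fully open); "gripper_force": force on a finger pad.
Only numpy, scipy, OpenCV 4.12 (cv2) and the standard library are available. Lean on these libraries where they do the work, as an engineer would, in place of code of your own. Each camera call takes 0.05 s, during which the arm holds its last target. There are 200 camera calls.

### The job

Build up the column of test-kit cases on the strapping stand: set the tall loose case squarely on the case already standing there and let go of it, then the flat case squarely on top of that. Press the flat case's end straight against the spring-backed pad of the stop with a steady push of about 10 newtons (never ramming it), which brings it centred on the column, and finish while still holding it pressed there, so that a colleague can strap the column to the post. Leave the sanitiser bottle, the tube rack and the tape roll where they are.

Things in the scene. Friction and masses are not known exactly. Their poses are not given: they have to be found in the camera images.
- stand: grey strapping stand fixed to the table. Origin on the table under the column's centre; its x axis is the push direction, towards the post (world +y, give or take 20 degrees). Base plate 10 mm thick, x -78 to +124, y -60 to +60 mm, with an 8 mm rim round the lowest case. Aluminium post at x 89 to 111, 50 mm wide, top 165 mm above the table. Nothing beside the column in y.
- stop_pad: black pad on the post, 56 wide, 26 high, 8 mm thick; its spring lets it slide back along the stand's x by up to 16 mm at 1.1 N per mm. Origin: centre of its face, 148 mm above the table (middle of the flat case's end atop the column); axes as the stand. Unpressed, the face is 63 mm from the column's centre line, 8 mm clear of the tall case; pressed 9 mm back (10 N) the flat case is centred.
- base_case: white closed plastic case, 110 mm (its x) by 66 mm (its y) by 60 mm high, 0.8 kg, already standing inside the stand's rim on the 10 mm base plate, long side along the stand's x axis; its top is 70 mm above the table. Origin: centre of its underside, z up.
- tall_case: loose white closed plastic case like the one on the stand: 110 mm (its x) by 66 mm (its y) by 60 mm high, about 0.35 kg, lying on the table to the robot's right. Origin: centre of its underside, z up. To be stacked first. Smooth straight sides; grip it across the 66 mm.
- flat_case: loose white closed plastic case longer and flatter than the others: 144 mm (its x) by 66 mm (its y) by 36 mm high, about 0.25 kg, lying on the table to the robot's right. Origin: centre of its underside, z up. Goes on top, overhanging 17 mm at each end when centred; grip it across the 66 mm; either end may face the pad.
- sanitiser: bystander: clear pump-less sanitiser bottle, 60 mm diameter, 150 mm high, loose, standing on the table beyond the work. Origin: centre of its underside.
- tube_rack: bystander: white tube rack block 100 x 200 x 55 mm (81 mm with its capped tubes), loose, on the table beyond the stand. Origin: centre of its underside.
- tape_roll: bystander: roll of clear tape lying flat, 96 mm across, 45 mm high, loose, on the table to the left of the stand, past its post. Origin: centre of its underside.
Mind the look-alikes: they are no part of the job. Leave any purple or red look-alike of the flat_case alone.

How it is judged:
By the outcome, as a careful person would: the job done as asked, in the order asked, and still so for the second after the job is handed in, while the arm keeps its last pose, push and grip.
It also fails if it takes over 64 s, if anything falls off the work surface, if the arm or the gripper's body presses on something with over 40 N, if the wrist force passes 120 N, or if a joint passes its speed limit or range.

## Working session

There is one attempt and no reset: what is moved stays moved. The work goes in short steps, Python scripts to look and compute and a shell command to move; the robot and the scene stay as the last step left them, time stands still between calls to the robot, and variables do not carry over. Pictures are saved under pics/ and viewed, at most 10 in all, crops included, and the job is handed in when it is done.

```bash
mkdir -p pics; ls; cat > h.py <<'E'
import numpy as np, cv2, json
from station import sense, vision, order
def world(s, T=None):
    T = s["pose"] if T is None else T
    z=s["range_z"]; h,w=z.shape; K=s["mtx"]
    u,v=np.meshgrid(np.arange(w),np.arange(h))
    p=np.stack([(u-K[0,2])/K[0,0]*z,(v-K[1,2])/K[1,1]*z,z],-1)
    T=np.array(T); return p@T[:3,:3].T+T[:3,3]
E
python3 - <<'E'
from h import *
s0=sense(); print({k:np.round(v,4).tolist() for k,v in s0.items()})
for n in("scene","top"):
    s=vision.snapshot(n); cv2.imwrite(f"pics/{n}0.png",s["image"]); np.savez(f"{n}0.npz",**s)
    print(n,np.round(s["pose"],3).tolist())
E
```

```text
pics
{'t': 0.0, 'q': [-1.5125, 0.5285, 1.4339, -0.0, 1.1814, -0.1785], 'qd': [0.0002, 0.0023, -0.0017, -0.0003, -0.0014, 0.001], 'tau': [0.0002, -44.2352, -17.8027, -0.0001, 0.0084, -0.0], 'tcp_pos': [0.1466, -0.6068, 0.2258], 'tool_rot': [0.993, 0.1181, 0.0001, -0.0011], 'force': [0.3925, 0.2668, -0.3615], 'ft_torque': [0.0131, 0.0157, 0.0549], 'gripper_force': 0.0, 'finger_gap': 0.9997}
scene [[-0.645, 0.594, -0.482, 1.535], [0.764, 0.494, -0.414, 0.701], [-0.008, -0.635, -0.773, 1.643], [0.0, 0.0, 0.0, 1.0]]
top [[0.007, -0.999, 0.043, 0.464], [-1.0, -0.008, -0.014, -0.097], [0.015, -0.043, -0.999, 1.871], [0.0, 0.0, 0.0, 1.0]]
```

```bash
python3 -c "
import cv2
a=cv2.imread('pics/scene0.png');b=cv2.imread('pics/top0.png')
cv2.imwrite('pics/both.png',cv2.resize(cv2.vconcat([a,b]),(480,600),interpolation=cv2.INTER_AREA))"
```

```text
(no output)
```

View pics/top0.png

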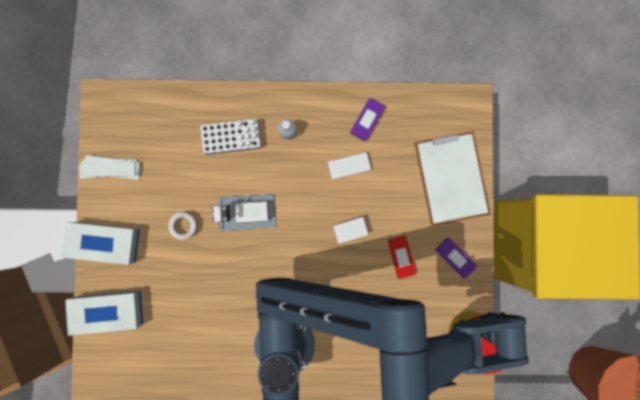

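View pics/scene0.png

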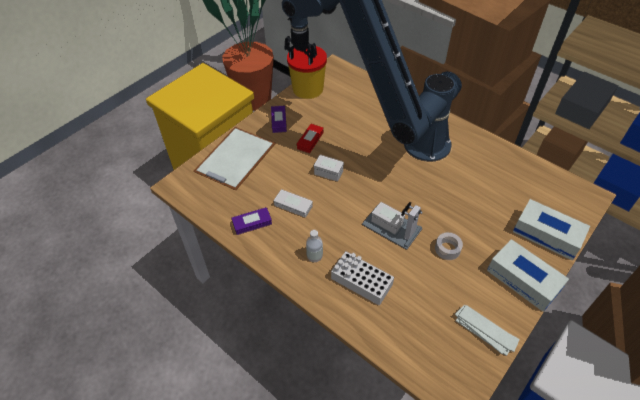

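The top view shows the stand at about (247,212) with its post on the left, the tall case at (351,230) and the flat case at (349,165). The purple and red look-alikes and the bystanders lie apart from them. Next I measure the cases from depth and colour.

```bash
cat >> h.py <<'E'
def rects(W,img,zlo,zhi,box,white=True,mn=60):
    hsv=cv2.cvtColor(img,cv2.COLOR_BGR2HSV)
    m=(W[...,2]>zlo)&(W[...,2]<zhi)&(W[...,0]>box[0])&(W[...,0]<box[1])&(W[...,1]>box[2])&(W[...,1]<box[3])
    if white: m&=(hsv[...,1]<60)&(hsv[...,2]>120)
    n,l,st,c=cv2.connectedComponentsWithStats(m.astype(np.uint8))
    for i in range(1,n):
        if st[i,4]<mn: continue
        P=W[l==i]; (cx,cy),(a,b),ang=cv2.minAreaRect((P[:,:2]*1000).astype(np.float32))
        if a<b: a,b,ang=b,a,ang+90
        print("px",c[i].round(0),"n",st[i,4],"c",round(cx,1),round(cy,1),"size",round(a,1),round(b,1),"long-axis deg",round((ang+90)%180-90,1),"z",np.median(P[:,2]).round(4))
E
python3 - <<'E'
from h import *
s=np.load("top0.npz"); W=world(s)
for b in [(.02,.05),(.05,.066),(.066,.085),(.085,.3)]:
    print(b); rects(W,s["image"],*b,(.2,.9,-.6,.4),mn=40)
print("post/any >.12");rects(W,s["image"],.12,.3,(.3,.7,-.1,.3),False,10)
print("plate");rects(W,s["image"],.007,.3,(.3,.6,-.1,.2),False,100)
for p in [(247,212),(351,230),(349,165),(221,213),(350,300),(340,190)]: print(p,W[p[1],p[0]].round(3))
E
```

```text
(0.02, 0.05)
px [368. 118.] n 188 c 805.8 -288.3 size 65.6 38.9 long-axis deg -29.0 z 0.0348
px [348. 166.] n 748 c 635.8 -220.5 size 143.6 66.6 long-axis deg -75.4 z 0.034
px [183. 226.] n 329 c 417.7 358.1 size 91.1 82.9 long-axis deg 0.4 z 0.0421
px [402. 257.] n 162 c 315.0 -410.8 size 58.0 36.2 long-axis deg 17.1 z 0.0348
px [453. 256.] n 54 c 318.2 -588.1 size 42.7 22.0 long-axis deg 1.7 z 0.0344
(0.05, 0.066)
px [227. 137.] n 1001 c 734.3 199.3 size 200.2 101.2 long-axis deg -82.8 z 0.0547
px [350. 230.] n 540 c 407.8 -225.1 size 109.8 65.9 long-axis deg -72.4 z 0.0585
(0.066, 0.085)
px [250. 212.] n 437 c 469.1 119.7 size 109.3 65.3 long-axis deg -86.0 z 0.0702
(0.085, 0.3)
px [286. 128.] n 229 c 758.7 -0.8 size 56.4 56.4 long-axis deg -69.5 z 0.1059
px [217. 213.] n 149 c 462.6 217.0 size 49.4 48.8 long-axis deg 0.9 z 0.1622
post/any >.12
px [220. 213.] n 235 c 462.1 212.9 size 62.4 53.3 long-axis deg -85.3 z 0.1598
plate
px [251. 212.] n 1273 c 468.9 122.4 size 164.3 122.9 long-axis deg -85.0 z 0.061
(247, 212) [0.468 0.132 0.068]
(351, 230) [ 0.408 -0.229  0.054]
(349, 165) [ 0.637 -0.222  0.045]
(221, 213) [0.464 0.208 0.144]
(350, 300) [ 0.272 -0.181  0.699]
(340, 190) [ 0.551 -0.193 -0.008]
```

Sizes and heights agree with the specification: tall case (408,-225) with its axis at 107.6°, flat case (636,-220) at 104.6°, base (469,120) at 94°. I go above the tall case, turning the tool by +94°.

```bash
python3 -m crank '[{"dp":[0.62,0.9,0],"angular":[0,0,6.7]},{"dp":[0.62,0.9,0],"angular":[0,0,6.7]},{"dp":[0.62,0.9,0],"angular":[0,0,6.7]},{"dp":[0.62,0.9,0],"angular":[0,0,6.7]},{"dp":[0.62,0.9,0],"angular":[0,0,6.7]},{"dp":[0.62,0.9,0],"angular":[0,0,6.7]},{"dp":[0.62,0.9,0],"angular":[0,0,6.7]},{"dp":[0.62,0.9,0],"angular":[0,0,6.7]},{"dp":[0.62,0.9,0],"angular":[0,0,6.7]},{"dp":[0.62,0.9,0],"angular":[0,0,6.7]},{"dp":[0.62,0.9,0],"angular":[0,0,6.7]},{"dp":[0.62,0.9,0],"angular":[0,0,6.7]},{"dp":[0.62,0.9,0],"angular":[0,0,6.7]},{"dp":[0.62,0.9,0],"angular":[0,0,6.7]},{"dp":[0,0,0],"angular":[0,0,0]},{"dp":[0,0,0],"angular":[0,0,0]},{"dp":[0,0,0],"angular":[0,0,0]}]' 0 60
cat >> h.py <<'E'
from scipy.spatial.transform import Rotation as R
def wrist(name):
    st=sense(); s=vision.snapshot("wrist"); cv2.imwrite(f"pics/{name}.png",s["image"])
    T=np.eye(4);T[:3,:3]=R.from_quat(st["tool_rot"]).as_matrix();T[:3,3]=st["tcp_pos"]
    y=T[:3,1]; print("tcp",np.round(st["tcp_pos"],4),"closing yaw",np.degrees(np.arctan2(y[1],y[0])).round(1),"z",T[:3,2].round(3),"t",st["t"],"F",np.round(st["force"],1),"gap",st["finger_gap"])
    return s,world(s,T@np.array(s["mount"]))
E
python3 - <<'E'
from h import *
s,W=wrist("w1"); rects(W,s["image"],.045,.08,(.3,.55,-.4,-.05),mn=1500)
E
```

```text
t: 1.8
tcp_pos: [0.4067, -0.2302, 0.2267]
tool_rot: [0.593, 0.805, -0.0, -0.0]
force: [0.1, 0.4, 0.9]
finger_gap: 1.005
gripper_force: 0.0
tcp [ 0.4067 -0.2302  0.2267] closing yaw 17.3 z [-0. -0. -1.] t 1.8 F [0.1 0.4 0.9] gap 1.0046326796360923
px [329. 171.] n 5755 c 411.3 -227.5 size 107.7 64.1 long-axis deg -72.4 z 0.0592
```

```bash
python3 -m crank '[{"dp":[0.1,0.12,0],"angular":[0,0,0.3]},{"dp":[0,0,-0.9],"angular":[0,0,0]},{"dp":[0,0,-0.9],"angular":[0,0,0]},{"dp":[0,0,-0.9],"angular":[0,0,0]},{"dp":[0,0,-0.9],"angular":[0,0,0]},{"dp":[0,0,-0.9],"angular":[0,0,0]},{"dp":[0,0,-0.9],"angular":[0,0,0]},{"dp":[0,0,-0.6],"angular":[0,0,0]},{"dp":[0,0,-0.3],"angular":[0,0,0]},{"dp":[0,0,0],"angular":[0,0,0]},{"dp":[0,0,0],"angular":[0,0,0]},{"dp":[0,0,0],"angular":[0,0,0]}]' 0 60 && python3 -m crank '[{"dp":[0,0,0],"angular":[0,0,0]},{"dp":[0,0,0],"angular":[0,0,0]},{"dp":[0,0,0],"angular":[0,0,0]},{"dp":[0,0,0],"angular":[0,0,0]},{"dp":[0,0,0],"angular":[0,0,0]},{"dp":[0,0,0],"angular":[0,0,0]},{"dp":[0,0,0],"angular":[0,0,0]},{"dp":[0,0,0],"angular":[0,0,0]}]' 1 60
```

```text
t: 3.05
tcp_pos: [0.4106, -0.2265, 0.0387]
tool_rot: [0.59, 0.807, -0.0, 0.001]
force: [0.2, -0.6, 0.0]
finger_gap: 1.001
gripper_force: 0.0
t: 3.85
tcp_pos: [0.4104, -0.2262, 0.0391]
tool_rot: [0.59, 0.807, -0.0, 0.001]
force: [-0.7, 0.5, 7.3]
finger_gap: 0.752
gripper_force: 65.2
```

Gripped. I lift it and carry it to above the stand.

```bash
python3 -m crank '[{"dp":[0,0,0.4],"angular":[0,0,0]},{"dp":[0,0,0.9],"angular":[0,0,0]},{"dp":[0,0,0.9],"angular":[0,0,0]},{"dp":[0,0,0.9],"angular":[0,0,0]},{"dp":[0,0,0.9],"angular":[0,0,0]},{"dp":[0,0,0.9],"angular":[0,0,0]},{"dp":[0,0,0.5],"angular":[0,0,0]},{"dp":[0,0,0],"angular":[0,0,0]}]' && python3 -m crank '[{"dp":[0.15,0.5,0],"angular":[0,0,-1.05]},{"dp":[0.15,0.95,0],"angular":[0,0,-1.05]},{"dp":[0.15,0.95,0],"angular":[0,0,-1.05]},{"dp":[0.15,0.95,0],"angular":[0,0,-1.05]},{"dp":[0.15,0.95,0],"angular":[0,0,-1.05]},{"dp":[0.15,0.95,0],"angular":[0,0,-1.05]},{"dp":[0.15,0.95,0],"angular":[0,0,-1.05]},{"dp":[0.15,0.95,0],"angular":[0,0,-1.05]},{"dp":[0.15,0.95,0],"angular":[0,0,-1.05]},{"dp":[0.15,0.95,0],"angular":[0,0,-1.05]},{"dp":[0.15,0.95,0],"angular":[0,0,-1.05]},{"dp":[0.15,0.95,0],"angular":[0,0,-1.05]},{"dp":[0.15,0.5,0],"angular":[0,0,-1.05]},{"dp":[0,0,0],"angular":[0,0,0]},{"dp":[0,0,0],"angular":[0,0,0]},{"dp":[0,0,0],"angular":[0,0,0]},{"dp":[0,0,0],"angular":[0,0,0]}]'
python3 - <<'E'
from h import *
s,W=wrist("w2"); rects(W,s["image"],.19,.25,(.35,.6,0,.25),mn=800)
s=vision.snapshot("top"); cv2.imwrite("pics/top2.png",s["image"]); W=world(s); rects(W,s["image"],.2,.235,(.35,.6,0,.25),mn=40)
a=vision.snapshot("scene"); cv2.imwrite("pics/scene2.png",a["image"])
cv2.imwrite("pics/m2.png",cv2.hconcat([cv2.resize(cv2.imread("pics/w2.png"),(400,250)),cv2.resize(s["image"][150:275,150:350],(400,250))]))
E
```

```text
t: 4.65
tcp_pos: [0.4108, -0.2265, 0.2023]
tool_rot: [0.59, 0.807, -0.0, 0.003]
force: [0.6, -0.9, -3.9]
finger_gap: 0.751
gripper_force: 69.3
t: 6.35
tcp_pos: [0.4681, 0.1167, 0.1995]
tool_rot: [0.682, 0.731, -0.0, -0.0]
force: [0.3, 0.0, -3.3]
finger_gap: 0.754
gripper_force: 69.2
tcp [0.4681 0.1167 0.1995] closing yaw 4.0 z [-0.001 -0.    -1.   ] t 6.35 F [ 0.3  0.  -3.3] gap 0.7537315261941413
px [326. 230.] n 20822 c 467.7 126.6 size 86.9 66.2 long-axis deg -85.9 z 0.2197
px [259. 212.] n 152 c 468.3 73.8 size 63.9 23.1 long-axis deg 1.7 z 0.2188
```

View pics/m2.png

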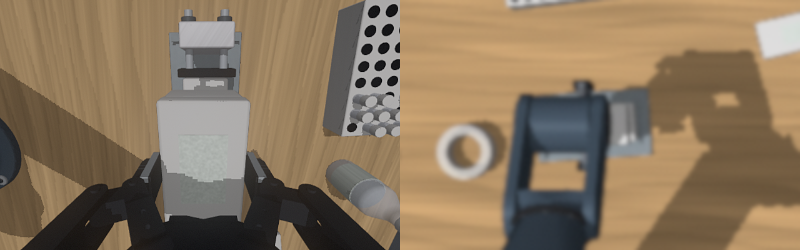

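The left (wrist) half shows the held case squarely gripped, with the dark pad at about (206,72) and the post ahead of it. The right half shows the top camera mostly hidden by the arm. I measure the case against pad and post in the wrist frame.

```bash
cat >> h.py <<'E'
def stand(W,s,zc,th=94.0):
    # held top at zc; coordinates along u (push), v (left of push)
    t=np.radians(th); u=np.array([np.cos(t),np.sin(t)]); v=np.array([-u[1],u[0]])
    o=np.array([.469,.120]); A=(W[...,:2]-o)@u*1000; B=(W[...,:2]-o)@v*1000; Z=W[...,2]
    hsv=cv2.cvtColor(s["image"],cv2.COLOR_BGR2HSV)
    def rep(n,m):
        if m.sum()<30: print(n,"few",m.sum()); return
        r=cv2.minAreaRect(np.stack([A[m],B[m]],1).astype(np.float32)); 
        print(n,m.sum(),"x",np.percentile(A[m],[1,99]).round(1),"y",np.percentile(B[m],[1,50,99]).round(1),"ymid",np.percentile(B[m],[1,99]).mean().round(1),"z",np.median(Z[m]).round(4),"rect ang",round((r[2]+45)%90-45,1))
    near=(abs(B)<60)&(A>-90)&(A<130)
    rep("held top",near&(abs(Z-zc)<.006)&(hsv[...,1]<60)&(hsv[...,2]>90))
    rep("pad top",near&(abs(Z-.161)<.008)&(A>50)&(hsv[...,2]<80))
    rep("post top",near&(abs(Z-.165)<.006)&(A>80)&(hsv[...,2]>=100))
    rep("plate",near&(abs(Z-.010)<.012)&(A>50)&(hsv[...,1]<60))
E
python3 - <<'E'
from h import *
s,W=wrist("w3"); stand(W,s,.2197)
E
```

```text
tcp [0.4685 0.1169 0.1998] closing yaw 4.0 z [-0. -0. -1.] t 6.5 F [-0.5  0.2 -3.9] gap 0.7452081565990086
held top 25996 x [-47.6  49.7] y [-31.5   0.4  32.6] ymid 0.6 z 0.2199 rect ang -1.2
pad top 1359 x [ 60.7 113.5] y [-29.6  -2.7  24.3] ymid -2.6 z 0.1601 rect ang -0.1
post top 3802 x [ 86.9 108.3] y [-26.4  -2.4  22. ] ymid -2.2 z 0.1641 rect ang 0.6
plate 3111 x [ 51.8 120.2] y [-59.5   5.5  56.9] ymid -1.3 z 0.0093 rect ang 0.2
```

```bash
python3 -m crank '[{"dp":[0.08,0.09,0],"angular":[0,0,0]},{"dp":[0,0,-0.7],"angular":[0,0,0]},{"dp":[0,0,-0.7],"angular":[0,0,0]},{"dp":[0,0,-0.7],"angular":[0,0,0]},{"dp":[0,0,-0.6],"angular":[0,0,0]},{"dp":[0,0,0],"angular":[0,0,0]},{"dp":[0,0,0],"angular":[0,0,0]},{"dp":[0,0,0],"angular":[0,0,0]}]'
python3 - <<'E'
from h import *
s,W=wrist("w4"); stand(W,s,sense()["tcp_pos"][2]+.0201)
E
```

```text
t: 7.35
tcp_pos: [0.472, 0.1204, 0.1197]
tool_rot: [0.682, 0.731, 0.001, 0.001]
force: [0.7, 0.2, -3.6]
finger_gap: 0.753
gripper_force: 69.1
tcp [0.472  0.1204 0.1197] closing yaw 4.0 z [ 0.002  0.    -1.   ] t 7.35 F [ 0.7  0.2 -3.6] gap 0.7525168644258851
held top 26049 x [-44.4  52.9] y [-35.2  -3.3  28.9] ymid -3.1 z 0.1398 rect ang -0.7
pad top 3793 x [60.8 68.6] y [-29.4  -2.8  24.3] ymid -2.5 z 0.1602 rect ang 0.3
post top 11302 x [ 86.7 105.4] y [-26.4  -2.2  21.9] ymid -2.3 z 0.1642 rect ang -0.0
plate 4001 x [60.3 97.3] y [-59.4  -1.2  56.7] ymid -1.4 z 0.0092 rect ang 0.0
```

```bash
python3 -m crank '[{"dp":[-0.02,-0.01,-0.15],"angular":[0,0,0]},{"dp":[0,0,-0.13],"angular":[0,0,0]},{"dp":[0,0,0],"angular":[0,0,0]},{"dp":[0,0,0],"angular":[0,0,0]}]'; python3 -m crank '[{"dp":[0,0,-0.04],"angular":[0,0,0]},{"dp":[0,0,0],"angular":[0,0,0]}]';python3 -m crank '[{"dp":[0,0,-0.03],"angular":[0,0,0]},{"dp":[0,0,0],"angular":[0,0,0]}]'
```

```text
t: 7.8
tcp_pos: [0.4702, 0.12, 0.1103]
tool_rot: [0.682, 0.731, -0.0, -0.0]
force: [0.7, 0.0, -3.6]
finger_gap: 0.754
gripper_force: 69.2
t: 8.0
tcp_pos: [0.4705, 0.12, 0.1092]
tool_rot: [0.682, 0.731, 0.0, 0.0]
force: [-0.5, 0.0, -3.0]
finger_gap: 0.749
gripper_force: 69.3
t: 8.2
tcp_pos: [0.4705, 0.12, 0.1091]
tool_rot: [0.682, 0.732, 0.0, 0.0]
force: [-1.1, 0.1, 4.0]
finger_gap: 0.75
gripper_force: 70.1
```

Contact. I release and lift straight up.

```bash
python3 -m crank '[{"dp":[0,0,0],"angular":[0,0,0]},{"dp":[0,0,0],"angular":[0,0,0]},{"dp":[0,0,0],"angular":[0,0,0]},{"dp":[0,0,0],"angular":[0,0,0]},{"dp":[0,0,0],"angular":[0,0,0]},{"dp":[0,0,0.2],"angular":[0,0,0]},{"dp":[0,0,0.6],"angular":[0,0,0]},{"dp":[0,0,0.9],"angular":[0,0,0]},{"dp":[0,0,0.9],"angular":[0,0,0]},{"dp":[0,0,0.9],"angular":[0,0,0]},{"dp":[0,0,0.9],"angular":[0,0,0]},{"dp":[0,0,0.3],"angular":[0,0,0]},{"dp":[0,0,0],"angular":[0,0,0]},{"dp":[0,0,0],"angular":[0,0,0]}]' 0
python3 - <<'E'
from h import *
s,W=wrist("w5"); stand(W,s,.130); rects(W,s["image"],.12,.14,(.35,.6,0,.25),mn=800)
E
```

```text
t: 9.6
tcp_pos: [0.4695, 0.1199, 0.2485]
tool_rot: [0.682, 0.731, -0.001, -0.001]
force: [-0.4, -0.4, -0.6]
finger_gap: 1.003
gripper_force: 0.0
tcp [0.4695 0.1199 0.2485] closing yaw 4.0 z [-0.002 -0.    -1.   ] t 9.6 F [-0.4 -0.4 -0.6] gap 1.0032254002398295
held top 8117 x [-54.3  52.6] y [-33.5  -1.7  30.6] ymid -1.5 z 0.1292 rect ang -0.1
pad top 857 x [ 60.8 112.2] y [-29.4  -3.   24.5] ymid -2.4 z 0.1601 rect ang 0.0
post top 2295 x [ 87.1 108.3] y [-26.4  -2.2  22.1] ymid -2.2 z 0.1641 rect ang 0.1
plate 2717 x [ 51.5 120.2] y [-59.5   1.8  57. ] ymid -1.2 z 0.0093 rect ang 0.0
px [326. 185.] n 7989 c 470.6 118.6 size 109.3 65.9 long-axis deg -86.3 z 0.1292
```

View pics/w5.png

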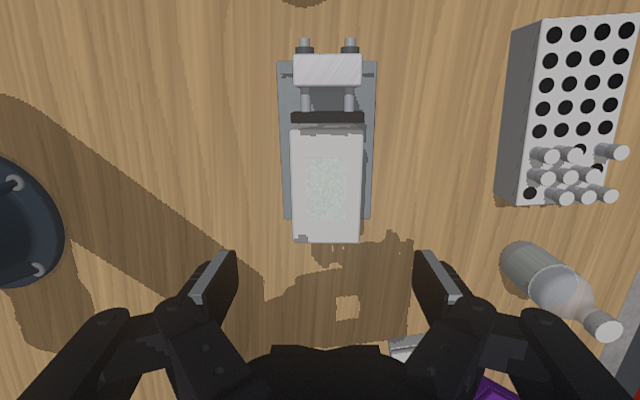

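The wrist view shows the tall case at (326,185) square on the base, clear of the pad at (327,117). It is about 1 mm off centre. Now for the flat case.

```bash
python3 -m crank '[{"dp":[0.4,-0.8,0],"angular":[0,0,0.75]},{"dp":[0.4,-0.81,0],"angular":[0,0,0.75]},{"dp":[0.4,-0.82,0],"angular":[0,0,0.75]},{"dp":[0.4,-0.82,0],"angular":[0,0,0.75]},{"dp":[0.4,-0.82,0],"angular":[0,0,0.75]},{"dp":[0.4,-0.82,0],"angular":[0,0,0.75]},{"dp":[0.4,-0.82,0],"angular":[0,0,0.75]},{"dp":[0.4,-0.82,0],"angular":[0,0,0.75]},{"dp":[0.4,-0.82,0],"angular":[0,0,0.75]},{"dp":[0.4,-0.82,0],"angular":[0,0,0.75]},{"dp":[0.4,-0.82,0],"angular":[0,0,0.75]},{"dp":[0.4,-0.82,0],"angular":[0,0,0.75]},{"dp":[0.4,-0.82,0],"angular":[0,0,0.75]},{"dp":[0.4,-0.78,0],"angular":[0,0,0.75]},{"dp":[0,0,0],"angular":[0,0,0]},{"dp":[0,0,0],"angular":[0,0,0]},{"dp":[0,0,0],"angular":[0,0,0]},{"dp":[0,0,0],"angular":[0,0,0]}]'
python3 - <<'E'
from h import *
s,W=wrist("w6"); rects(W,s["image"],.025,.05,(.5,.8,-.4,-.05),mn=1500)
E
```

```text
t: 11.45
tcp_pos: [0.6377, -0.2211, 0.2488]
tool_rot: [0.612, 0.791, -0.0, -0.001]
force: [0.0, -0.3, 0.1]
finger_gap: 0.999
gripper_force: 0.0
tcp [ 0.6377 -0.2211  0.2488] closing yaw 14.6 z [-0.001  0.001 -1.   ] t 11.45 F [ 0.  -0.3  0.1] gap 0.9991915832427813
px [325. 163.] n 6149 c 638.6 -222.7 size 141.9 65.9 long-axis deg -75.4 z 0.0351
```

```bash
python3 -m crank '[{"dp":[0.02,-0.04,-0.5],"angular":[0,0,0]},{"dp":[0,0,-0.95],"angular":[0,0,0]},{"dp":[0,0,-0.95],"angular":[0,0,0]},{"dp":[0,0,-0.95],"angular":[0,0,0]},{"dp":[0,0,-0.95],"angular":[0,0,0]},{"dp":[0,0,-0.95],"angular":[0,0,0]},{"dp":[0,0,-0.95],"angular":[0,0,0]},{"dp":[0,0,-0.7],"angular":[0,0,0]},{"dp":[0,0,-0.4],"angular":[0,0,0]},{"dp":[0,0,-0.2],"angular":[0,0,0]},{"dp":[0,0,0],"angular":[0,0,0]},{"dp":[0,0,0],"angular":[0,0,0]},{"dp":[0,0,0],"angular":[0,0,0]}]' 0 60 && python3 -m crank '[{"dp":[0,0,0],"angular":[0,0,0]},{"dp":[0,0,0],"angular":[0,0,0]},{"dp":[0,0,0],"angular":[0,0,0]},{"dp":[0,0,0],"angular":[0,0,0]},{"dp":[0,0,0],"angular":[0,0,0]},{"dp":[0,0,0],"angular":[0,0,0]},{"dp":[0,0,0],"angular":[0,0,0]},{"dp":[0,0,0],"angular":[0,0,0]}]' 1 60
```

```text
t: 12.8
tcp_pos: [0.6399, -0.224, 0.0257]
tool_rot: [0.612, 0.791, 0.0, 0.001]
force: [0.7, -0.2, 0.6]
finger_gap: 1.0
gripper_force: 0.0
t: 13.6
tcp_pos: [0.6428, -0.2266, 0.0315]
tool_rot: [0.612, 0.791, 0.0, 0.006]
force: [-4.1, -0.1, 25.4]
finger_gap: 0.005
gripper_force: 12.4
```

The gripper shut without the case, so I stop and look.

```bash
python3 - <<'E'
from h import *
s,W=wrist("w7"); rects(W,s["image"],.015,.06,(.5,.8,-.4,-.05),mn=1500)
a=vision.snapshot("scene"); b=cv2.resize(a["image"][150:250,210:370],(640,400),interpolation=cv2.INTER_CUBIC)
cv2.imwrite("pics/m7.png",cv2.resize(cv2.vconcat([s["image"],b]),(480,600)))
E
```

```text
tcp [ 0.6428 -0.2266  0.0315] closing yaw 14.5 z [ 0.009 -0.007 -1.   ] t 13.6 F [-4.1 -0.1 25.4] gap 0.005088737576266552
px [318. 182.] n 20938 c 633.5 -201.9 size 99.4 66.4 long-axis deg -75.2 z 0.0352
```

View pics/m7.png

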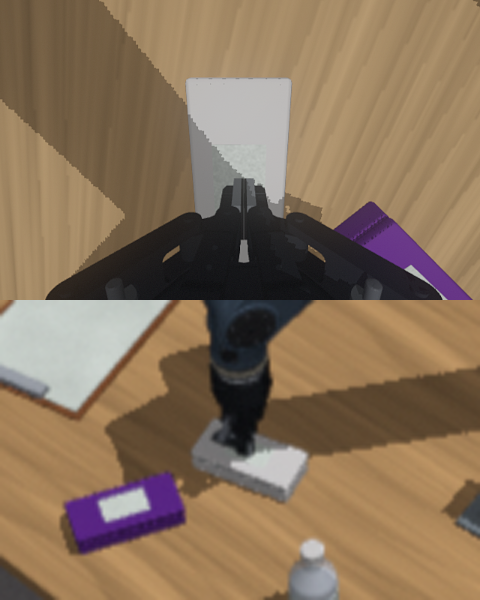

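The picture shows the shut fingertips standing on top of the flat case, at about (243,180). They were too high and slid off. I lift off, then measure the tips against the TCP shut and open.

```bash
python3 -m crank '[{"dp":[0,0,0.5],"angular":[0,0,0]},{"dp":[0,0,0.8],"angular":[0,0,0]},{"dp":[0,0,0.9],"angular":[0,0,0]},{"dp":[0,0,0.9],"angular":[0,0,0]},{"dp":[0,0,0],"angular":[0,0,0]},{"dp":[0,0,0],"angular":[0,0,0]},{"dp":[0,0,0],"angular":[0,0,0]}]' 
cat > tip.py <<'E'
from h import *
s,W=wrist("tip"); st=sense()
rects(W,s["image"],.02,.05,(.5,.8,-.4,-.05),mn=1500)
T=R.from_quat(st["tool_rot"]).as_matrix(); L=(W-st["tcp_pos"])@T*1000
v=(s["range_z"]>0)&(L[...,2]<40)&(L[...,2]>-40)
P=L[v]; print("tool-z max of near pts",np.percentile(P[:,2],[50,90,99,100]).round(1)); 
for lo in (-20,0,5,10,15,20,25):
    q=P[(P[:,2]>lo)&(P[:,2]<lo+5)]; 
    if len(q): print(lo,len(q),"y",np.percentile(q[:,1],[1,50,99]).round(0))
E
python3 tip.py
python3 -m crank '[{"dp":[0,0,0],"angular":[0,0,0]},{"dp":[0,0,0],"angular":[0,0,0]},{"dp":[0,0,0],"angular":[0,0,0]},{"dp":[0,0,0],"angular":[0,0,0]},{"dp":[0,0,0],"angular":[0,0,0]},{"dp":[0,0,0],"angular":[0,0,0]},{"dp":[0,0,0],"angular":[0,0,0]},{"dp":[0,0,0],"angular":[0,0,0]}]' 0
python3 tip.py
```

```text
t: 14.4
tcp_pos: [0.638, -0.223, 0.1161]
tool_rot: [0.612, 0.791, -0.0, -0.001]
force: [-0.7, 0.3, -0.3]
finger_gap: 0.001
gripper_force: 0.0
tcp [ 0.638  -0.223   0.1161] closing yaw 14.5 z [-0.002  0.001 -1.   ] t 14.4 F [-0.7  0.3 -0.3] gap 0.0011268322784598063
px [326. 178.] n 11662 c 638.7 -223.1 size 142.2 66.1 long-axis deg -75.4 z 0.0352
tool-z max of near pts [-25.6 -13.2  -8.4  -6.4]
-20 285 y [-13.   0.  13.]
t: 15.25
tcp_pos: [0.639, -0.2235, 0.1174]
tool_rot: [0.612, 0.791, -0.0, 0.0]
force: [0.1, -0.7, 0.5]
finger_gap: 0.995
gripper_force: 0.0
tcp [ 0.639  -0.2235  0.1174] closing yaw 14.5 z [ 0. -0. -1.] t 15.25 F [ 0.1 -0.7  0.5] gap 0.995430040711704
px [324. 189.] n 13772 c 638.8 -223.4 size 143.7 66.1 long-axis deg -75.4 z 0.0352
tool-z max of near pts [-31.  -21.5 -17.3 -16. ]
-20 149 y [-43. -42.  43.]
```

The visible tips are about 6 mm (shut) and 16 mm (open) behind the TCP, which fits where they landed on the case. The grasp therefore has to go about 30 mm lower than I assumed. The case has not moved: (638.7,-223), -75.4°. I go down in stages, watching the force.

```bash
python3 -m crank '[{"dp":[0,0,-0.7],"angular":[0,0,0]},{"dp":[0,0,-0.8],"angular":[0,0,0]},{"dp":[0,0,-0.8],"angular":[0,0,0]},{"dp":[0,0,-0.7],"angular":[0,0,0]},{"dp":[0,0,-0.4],"angular":[0,0,0]},{"dp":[0,0,-0.2],"angular":[0,0,0]},{"dp":[0,0,0],"angular":[0,0,0]},{"dp":[0,0,0],"angular":[0,0,0]}]' 0; python3 -m crank '[{"dp":[0,0,-0.15],"angular":[0,0,0]},{"dp":[0,0,0],"angular":[0,0,0]},{"dp":[0,0,0],"angular":[0,0,0]}]'; python3 tip.py
```

```text
t: 16.1
tcp_pos: [0.6397, -0.2239, 0.0102]
tool_rot: [0.612, 0.791, 0.0, 0.001]
force: [0.3, -0.0, 0.8]
finger_gap: 0.999
gripper_force: 0.0
t: 16.4
tcp_pos: [0.6391, -0.2236, 0.0052]
tool_rot: [0.612, 0.791, 0.0, 0.0]
force: [0.1, -0.2, -0.8]
finger_gap: 1.001
gripper_force: 0.0
tcp [ 0.6391 -0.2236  0.0052] closing yaw 14.5 z [ 0.001 -0.    -1.   ] t 16.4 F [ 0.1 -0.2 -0.8] gap 1.0005000629548573
px [327. 214.] n 31127 c 634.1 -204.4 size 104.6 66.0 long-axis deg -75.4 z 0.0353
tool-z max of near pts [5.7 6.6 7.3 8.7]
-20 179 y [-43.  43.  90.]
0 13347 y [-178.  -11.  168.]
5 160779 y [-194.   -9.  187.]
```

```bash
python3 -m crank '[{"dp":[0,0,-0.07],"angular":[0,0,0]},{"dp":[0,0,-0.08],"angular":[0,0,0]},{"dp":[0,0,0],"angular":[0,0,0]},{"dp":[0,0,0],"angular":[0,0,0]}]'; python3 -m crank '[{"dp":[0,0,-0.07],"angular":[0,0,0]},{"dp":[0,0,0],"angular":[0,0,0]},{"dp":[0,0,0],"angular":[0,0,0]}]'
```

```text
t: 16.85
tcp_pos: [0.6388, -0.2235, 0.0001]
tool_rot: [0.612, 0.791, -0.0, -0.0]
force: [0.1, -0.8, 0.2]
finger_gap: 0.996
gripper_force: 0.0
t: 17.15
tcp_pos: [0.6389, -0.2235, -0.0019]
tool_rot: [0.612, 0.791, -0.0, -0.0]
force: [-0.1, 0.6, 0.6]
finger_gap: 1.004
gripper_force: 0.0
```

```bash
python3 -m crank '[{"dp":[0,0,-0.07],"angular":[0,0,0]},{"dp":[0,0,0],"angular":[0,0,0]},{"dp":[0,0,0],"angular":[0,0,0]}]'; python3 -m crank '[{"dp":[0,0,0],"angular":[0,0,0]},{"dp":[0,0,0],"angular":[0,0,0]},{"dp":[0,0,0],"angular":[0,0,0]},{"dp":[0,0,0],"angular":[0,0,0]},{"dp":[0,0,0],"angular":[0,0,0]},{"dp":[0,0,0],"angular":[0,0,0]},{"dp":[0,0,0],"angular":[0,0,0]}]' 1 60
```

```text
t: 17.45
tcp_pos: [0.6389, -0.2235, -0.004]
tool_rot: [0.612, 0.791, -0.0, -0.0]
force: [0.9, 0.3, -0.2]
finger_gap: 0.999
gripper_force: 0.0
t: 18.15
tcp_pos: [0.6392, -0.2237, -0.0036]
tool_rot: [0.612, 0.791, 0.0, 0.0]
force: [0.3, -0.2, 3.4]
finger_gap: 0.762
gripper_force: 68.5
```

Gripped at a gap of 0.76. I lift it and carry it to above the column, 14 mm short of centre.

```bash
python3 -m crank '[{"dp":[0,0,0.35],"angular":[0,0,0]},{"dp":[0,0,0.9],"angular":[0,0,0]},{"dp":[0,0,0.9],"angular":[0,0,0]},{"dp":[0,0,0.9],"angular":[0,0,0]},{"dp":[0,0,0.9],"angular":[0,0,0]},{"dp":[0,0,0.9],"angular":[0,0,0]},{"dp":[0,0,0.9],"angular":[0,0,0]},{"dp":[0,0,0.7],"angular":[0,0,0]},{"dp":[0,0,0],"angular":[0,0,0]}]' && python3 -m crank '[{"dp":[-0.3,0.5,0],"angular":[0,0,-0.75]},{"dp":[-0.4,0.8,0],"angular":[0,0,-0.75]},{"dp":[-0.4,0.8,0],"angular":[0,0,-0.75]},{"dp":[-0.4,0.8,0],"angular":[0,0,-0.75]},{"dp":[-0.4,0.8,0],"angular":[0,0,-0.75]},{"dp":[-0.4,0.8,0],"angular":[0,0,-0.75]},{"dp":[-0.4,0.8,0],"angular":[0,0,-0.75]},{"dp":[-0.4,0.8,0],"angular":[0,0,-0.75]},{"dp":[-0.4,0.8,0],"angular":[0,0,-0.75]},{"dp":[-0.4,0.8,0],"angular":[0,0,-0.75]},{"dp":[-0.4,0.8,0],"angular":[0,0,-0.75]},{"dp":[-0.4,0.8,0],"angular":[0,0,-0.75]},{"dp":[-0.4,0.8,0],"angular":[0,0,-0.75]},{"dp":[-0.4,0.7,0],"angular":[0,0,-0.75]},{"dp":[-0.05,0.1,0],"angular":[0,0,0]},{"dp":[0,0,0],"angular":[0,0,0]},{"dp":[0,0,0],"angular":[0,0,0]},{"dp":[0,0,0],"angular":[0,0,0]}]'
python3 - <<'E'
from h import *
s,W=wrist("w8"); z=sense()["tcp_pos"][2]+.0392; stand(W,s,z); rects(W,s["image"],z-.01,z+.01,(.35,.6,-.05,.25),mn=1500)
E
```

```text
t: 19.05
tcp_pos: [0.6405, -0.2243, 0.1932]
tool_rot: [0.612, 0.791, 0.001, 0.003]
force: [1.0, 0.5, -1.8]
finger_gap: 0.761
gripper_force: 68.2
t: 20.85
tcp_pos: [0.4731, 0.1027, 0.1894]
tool_rot: [0.682, 0.731, 0.0, 0.0]
force: [0.6, 0.1, -2.2]
finger_gap: 0.762
gripper_force: 68.1
tcp [0.4731 0.1027 0.1894] closing yaw 4.0 z [ 0. -0. -1.] t 20.85 F [ 0.6  0.1 -2.2] gap 0.761842682123592
held top 38175 x [-43.8  53.6] y [-35.   -3.2  28.8] ymid -3.1 z 0.2283 rect ang -0.5
pad top 1476 x [61.  68.4] y [-29.4  -2.8  24.7] ymid -2.4 z 0.1603 rect ang 0.5
post top 4441 x [ 86.8 106.8] y [-26.5  -2.3  22. ] ymid -2.2 z 0.1642 rect ang -0.1
plate 3827 x [ 50.5 118.5] y [-59.6  -1.5  56.9] ymid -1.3 z 0.0094 rect ang 0.0
px [325. 203.] n 30189 c 471.0 136.0 size 77.1 66.3 long-axis deg -86.1 z 0.2283
```

View pics/w8.png

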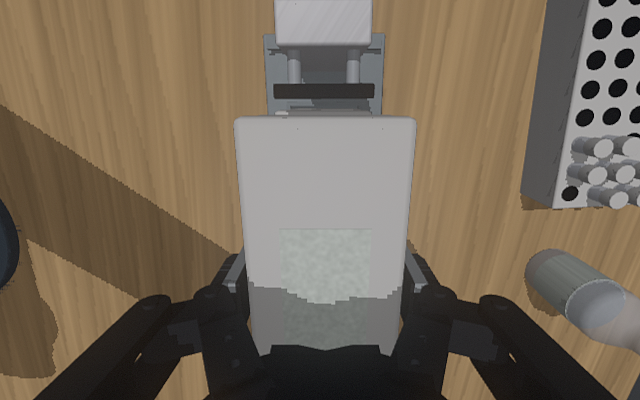

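The wrist view shows the flat case held square, with its front end at row 117, 7 mm short of the pad at row 90. I lower it.

```bash
python3 -m crank '[{"dp":[-0.03,0,-0.5],"angular":[0,0,0]},{"dp":[0,0,-0.6],"angular":[0,0,0]},{"dp":[0,0,-0.5],"angular":[0,0,0]},{"dp":[0,0,-0.35],"angular":[0,0,0]},{"dp":[0,0,0],"angular":[0,0,0]},{"dp":[0,0,0],"angular":[0,0,0]},{"dp":[0,0,0],"angular":[0,0,0]}]'; python3 -m crank '[{"dp":[0,0,-0.07],"angular":[0,0,0]},{"dp":[0,0,0],"angular":[0,0,0]},{"dp":[0,0,0],"angular":[0,0,0]}]';
python3 - <<'E'
from h import *
s,W=wrist("w9"); stand(W,s,sense()["tcp_pos"][2]+.039)
E
```

```text
t: 21.6
tcp_pos: [0.4723, 0.1033, 0.1317]
tool_rot: [0.682, 0.731, 0.001, 0.001]
force: [-0.3, 0.4, -1.6]
finger_gap: 0.766
gripper_force: 68.1
t: 21.9
tcp_pos: [0.4716, 0.1035, 0.1293]
tool_rot: [0.682, 0.732, 0.0, 0.0]
force: [0.7, 0.1, -2.7]
finger_gap: 0.763
gripper_force: 68.1
tcp [0.4716 0.1035 0.1293] closing yaw 4.0 z [ 0. -0. -1.] t 21.9 F [ 0.7  0.1 -2.7] gap 0.762747499438056
held top 40880 x [-42.7  90.6] y [-33.5  -1.7  30.3] ymid -1.6 z 0.1681 rect ang 0.9
pad top 3602 x [60.5 86.6] y [-29.5  -2.8  24.5] ymid -2.5 z 0.1602 rect ang 0.9
post top 2683 x [86.6 91.4] y [-26.3  -2.   21.9] ymid -2.2 z 0.1641 rect ang 0.2
plate 4288 x [ 50.6 116.7] y [-59.5   1.4  56.8] ymid -1.3 z 0.0095 rect ang -0.0
```

```bash
python3 -m crank '[{"dp":[0,0,-0.07],"angular":[0,0,0]},{"dp":[0,0,0],"angular":[0,0,0]}]';python3 -m crank '[{"dp":[0,0,-0.02],"angular":[0,0,0]},{"dp":[0,0,0],"angular":[0,0,0]}]'; python3 -m crank '[{"dp":[0,0,-0.02],"angular":[0,0,0]},{"dp":[0,0,0],"angular":[0,0,0]}]'
```

```text
t: 22.15
tcp_pos: [0.4714, 0.1035, 0.1267]
tool_rot: [0.682, 0.731, -0.0, -0.0]
force: [0.1, 0.1, -2.0]
finger_gap: 0.761
gripper_force: 68.1
t: 22.35
tcp_pos: [0.4715, 0.1035, 0.1264]
tool_rot: [0.682, 0.731, -0.0, -0.0]
force: [-1.5, 0.3, -0.5]
finger_gap: 0.758
gripper_force: 68.3
t: 22.55
tcp_pos: [0.4715, 0.1035, 0.1264]
tool_rot: [0.682, 0.732, 0.0, 0.0]
force: [-1.5, 0.3, 4.9]
finger_gap: 0.76
gripper_force: 69.0
```

Contact. I unload it almost entirely, then slide towards the pad.

```bash
python3 -m crank '[{"dp":[0,0,0.018],"angular":[0,0,0]},{"dp":[0,0,0],"angular":[0,0,0]}]'; python3 -m crank '[{"dp":[-0.004,0.05,0],"angular":[0,0,0]},{"dp":[-0.004,0.05,0],"angular":[0,0,0]},{"dp":[-0.004,0.05,0],"angular":[0,0,0]},{"dp":[-0.002,0.03,0],"angular":[0,0,0]},{"dp":[0,0,0],"angular":[0,0,0]},{"dp":[0,0,0],"angular":[0,0,0]}]'; python3 -m crank '[{"dp":[-0.002,0.03,0],"angular":[0,0,0]},{"dp":[-0.002,0.03,0],"angular":[0,0,0]},{"dp":[-0.002,0.03,0],"angular":[0,0,0]},{"dp":[0,0,0],"angular":[0,0,0]},{"dp":[0,0,0],"angular":[0,0,0]}]'
```

```text
t: 22.75
tcp_pos: [0.4717, 0.1035, 0.1264]
tool_rot: [0.682, 0.731, 0.0, 0.0]
force: [-0.0, -0.5, 2.1]
finger_gap: 0.766
gripper_force: 68.7
t: 23.35
tcp_pos: [0.4714, 0.1089, 0.1264]
tool_rot: [0.682, 0.732, 0.0, 0.0]
force: [0.5, -1.9, 2.5]
finger_gap: 0.76
gripper_force: 68.6
t: 23.85
tcp_pos: [0.4713, 0.1113, 0.1264]
tool_rot: [0.682, 0.732, 0.0, 0.0]
force: [0.7, -5.2, 4.3]
finger_gap: 0.765
gripper_force: 68.7
```

```bash
python3 -m crank '[{"dp":[-0.002,0.03,0.01],"angular":[0,0,0]},{"dp":[-0.002,0.03,0],"angular":[0,0,0]},{"dp":[-0.002,0.03,0],"angular":[0,0,0]},{"dp":[-0.002,0.03,0],"angular":[0,0,0]},{"dp":[0,0,0],"angular":[0,0,0]},{"dp":[0,0,0],"angular":[0,0,0]}]'
python3 - <<'E'
from h import *
s,W=wrist("w10"); stand(W,s,.1655)
t=np.radians(94);u=np.array([np.cos(t),np.sin(t)])
hsv=cv2.cvtColor(s["image"],cv2.COLOR_BGR2HSV);A=(W[...,:2]-[.469,.12])@u*1000;B=abs(W[...,0]-.469)<.02
m=B&(W[...,2]>.145)&(A>50)&(A<95)&(hsv[...,2]<70);print("pad front",np.percentile(A[m],[0.5,2,50,99]).round(1))
m=B&(abs(W[...,2]-.1655)<.004)&(A<80)&(hsv[...,2]>100);print("flat front",np.percentile(A[m],[50,98,99.5]).round(1))
E
```

```text
t: 24.45
tcp_pos: [0.471, 0.1147, 0.1264]
tool_rot: [0.682, 0.732, -0.0, 0.001]
force: [1.5, -6.7, -0.1]
finger_gap: 0.758
gripper_force: 68.4
tcp [0.471  0.1147 0.1264] closing yaw 4.0 z [ 0.001 -0.001 -1.   ] t 24.45 F [ 1.5 -6.7 -0.1] gap 0.7575434812629335
held top 46445 x [-31.2 100.9] y [-33.5  -1.9  29.9] ymid -1.8 z 0.1652 rect ang -0.3
pad top 3512 x [66.5 74.2] y [-29.6  -3.   24.6] ymid -2.5 z 0.1602 rect ang 0.6
post top 8193 x [ 86.7 101.7] y [-26.4  -2.2  21.9] ymid -2.2 z 0.1642 rect ang -0.0
plate 2098 x [ 77.6 107.7] y [-59.6   2.8  57. ] ymid -1.3 z 0.0092 rect ang -0.0
pad front [66.5 66.6 70.7 74.1]
flat front [26.4 65.2 66.1]
```

The pad is pressed 5.7 mm back (6.5 N), and 3.3 mm remain.

```bash
python3 -m crank '[{"dp":[-0.002,0.03,0],"angular":[0,0,0]},{"dp":[-0.002,0.03,0],"angular":[0,0,0]},{"dp":[-0.002,0.03,0],"angular":[0,0,0]},{"dp":[-0.002,0.03,0],"angular":[0,0,0]},{"dp":[0,0,0],"angular":[0,0,0]},{"dp":[0,0,0],"angular":[0,0,0]},{"dp":[0,0,0],"angular":[0,0,0]},{"dp":[0,0,0],"angular":[0,0,0]}]'
cat > chk.py <<'E'
from h import *
s,W=wrist("w11"); stand(W,s,.1655)
a=vision.snapshot("scene"); t=vision.snapshot("top")
cv2.imwrite("pics/m11.png",cv2.vconcat([cv2.resize(s["image"],(480,300)),cv2.resize(a["image"][175:265,340:484],(480,300),interpolation=cv2.INTER_CUBIC)]))
F=np.mean([(vision.snapshot("wrist"),sense()["force"])[1] for _ in range(5)],0);print("F",F.round(2))
E
python3 chk.py
```

```text
t: 25.3
tcp_pos: [0.4709, 0.1176, 0.1264]
tool_rot: [0.682, 0.732, -0.001, 0.001]
force: [2.1, -9.1, 0.9]
finger_gap: 0.764
gripper_force: 68.4
tcp [0.4709 0.1176 0.1264] closing yaw 4.1 z [ 0.    -0.002 -1.   ] t 25.3 F [ 2.1 -9.1  0.9] gap 0.7640234485907762
held top 47900 x [-28.3 103.9] y [-33.5  -1.9  29.9] ymid -1.8 z 0.1652 rect ang 0.3
pad top 3497 x [69.5 77.1] y [-29.6  -2.9  24.6] ymid -2.5 z 0.1602 rect ang 0.2
post top 9565 x [ 86.8 104.5] y [-26.4  -2.2  21.8] ymid -2.3 z 0.1642 rect ang -0.3
plate 1583 x [ 80.3 106.9] y [-59.6   2.1  57.2] ymid -1.2 z 0.0092 rect ang -0.0
F [ 1.55 -9.58  1.3 ]
```

View pics/m11.png

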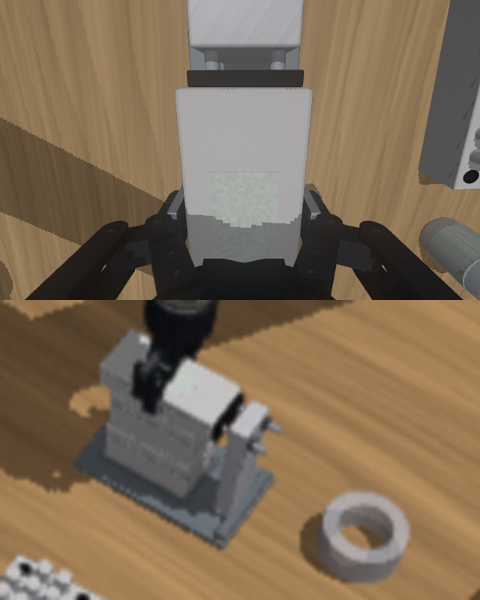

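The pad is pressed 8.7 mm back at 9.6 N. The wrist view (top) shows the flat case square against the pad at (245,78), and the scene view (bottom) shows the column upright in line with the post. I hand it in.

```bash
python3 -c "
from station import order
print(order.sign_off())"
```

```text
the job is handed in; nothing more can be done
None
```

The tall case and then the flat case are stacked squarely on the stand, and the arm is still holding the flat case against the pad at about 9.6 N (pad 8.7 mm back); the first grasp of the flat case slipped, pressing on it with about 25 N without moving it, and the job is handed in.

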